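Put the loose plug away in the latched fittings case

ROBOT

A 6-joint arm with a two-finger parallel gripper is mounted at the origin on the work surface; the furniture and walls round the work are solid. World frame = base frame: x ahead of the robot, y to its left, z up, the work surface at z = 0. Lengths are in m, angles in rad, forces in N, time in s.
With the tool pointing down it reaches from about 0.4 to 0.825 m from the base axis. Payload 7 kg.
Tool frame: the origin (TCP) lies midway between the tips of the shut fingers; the grasp point (between the pads) lies 19 mm behind it (env.grasp_offset is the distance from the TCP to the grasp point, in m); y points along the fingers, x is the direction in which the jaws open and shut, and the axes are right-handed (so a half turn about y gives the same grasp; the last joint's range is limited). The gripper opens to 85 mm and grips with 20 to 120 N. Pads are 22 mm wide; open, the fingers measure 114 mm over their backs; the gripper's body (76 mm by 85 mm) begins 54 mm behind the grasp point. The pads swing forward as they close: fully open they stand 13 mm farther back than shut.
Start: joints at [1.426, 0.359, 0.012, 0, -1.224, -0.288], TCP at [0.283, 0.613, 0.231] pointing down, gripper open.
Joint ranges: [-3.07, 3.07], [-1.43, 2.12], [-1.02, 1.25], [-3.03, 1.67], [-3.05, -0], [-3.03, 3.03]. Speed limits (rad/s): [2.39, 2.39, 3.01, 3.14, 3.14, 3.14].

INTERFACE

Orientations are given as a unit quaternion [x, y, z, w].
In Python, from plant import env, optics, workorder gives the robot as it stands.
- The arm moves only by the shell command python3 -m creep 'ROWS' [OPENING] [FORCE]. ROWS is JSON, a list of rows, each a list of 2 entries, a list of its own where there are three numbers: the shift along the tool's x, y, z scaled (see below), then the turn about the tool's y scaled (see below). In form: [[[tx, ty, tz], turn], ...]. A call has 1 to 12 rows; each row shifts and turns the commanded pose from where the row before left it, along the tool's axes as they then stand; what a row does not reach is not made up. The controller multiplies each number of a shift by 50 cm and each number of a turn by 2 rad. A row lasts 1/10 s, in which the tool goes at most 50 mm and 8.59 degrees, less where a joint would pass 70% of its speed; a pose out of reach is approached as far as the arm can. A call with a number of a shift or a turn outside -1 to 1 is refused whole. A call with a gripper value outside its range is refused whole. OPENING is the opening in per cent of the stroke, from 0 (shut) to 100 (fully open), set as the call begins (- or left out, the last holds). The fingers move at their own pace and stop on an object; FORCE is the grip in N (left out, the last holds). Time passes only in rows, so rows that do not move let the fingers close. It gives the time, the measured TCP pose, the force and the opening at its end, in the units of the state.
- env.state(): the state, without advancing time (a new reading comes with each control period).
- optics.snapshot(name): name is "scene" or "top"; returns a dict with "img" (480x640x3 uint8, red, green, blue), "fov_y" (degrees; the focal length in pixels is half the picture's height over the tangent of half this angle, whatever the lens; pixels are square), "cx", "cy" (the principal point, pixels), "k1" (the pictures are not rectified: a ray, as slopes to the right and down, at radius r is drawn at 1 + k1 r^2 times it, then the intrinsics apply), "cam_to_world" (4x4, takes a point from camera to world coordinates). Camera axes: x right, y up, looking along -z (the intrinsics and any distortion apply to the point x, -y, -z); pixel columns grow to the right and rows downward; lengths in m; the calibration is good to about 2 mm. A picture is of the moment at which its call begins. There is no depth.
- workorder.sign_off(): hands the job in, once; it reports no verdict.
The state is a dict: "clock": time; "qpos": joint angles; "joint_vel": joint speeds; "joint_efforts": joint torques, N m; "tcp_pos": TCP position; "tool_rot": TCP orientation; "ft_force": force on the tool from outside, world axes, zero at the start; "wrist_torque": the same for the moment, N m; "width": opening from 0.0 (shut) to 1.0 (fully open).
Only numpy, scipy, OpenCV 4.12 (cv2) and the standard library are available. Lean on these libraries where they do the work, as an engineer would, in place of code of your own. Each camera call takes 0.05 s, during which the arm holds its last target.

TASK

Press the thumb latch so that the lid of the fittings case springs open, set the loose brass plug that stands on the counter down on the floor of the compartment that already holds a plug like it, and snap the lid shut so that the latch holds it. Leave the other fittings in their compartments and the things on the counter where they are.

Things in the scene. Friction and masses are not known exactly. Their poses are not given: they have to be found in the camera images.
- fittings_case: Fittings case, fixed: black tray 98 deep (own x) x 206 wide (own y) x 30 mm high, walls 3 mm, with a hinged grey lid, 46 mm high in all. Origin: centre of the underside; -x is the front with the latch. Three compartments side by side along y, each 64.7 wide x 92 mm long, floor at 4 mm, parted by dividers 18 mm high. One stored fitting lies in the far half of each; the near half is free.
- pocket_left (a point): Centre of the floor of the left compartment (case y = +67.7 mm).
- pocket_middle (a point): Centre of the floor of the middle compartment (case y = 0).
- pocket_right (a point): Centre of the floor of the right compartment (case y = -67.7 mm).
- lid_hinge (a point): Middle of the hinge line of the lid, on the far top edge of the tray (case x = +49 mm, 30 mm above the counter); the line runs along the case's y.
- case_lid (a joint): Lid angle, rad: 0 shut (about 0.01 on the latch), 1.75 fully open, leaning 10 degrees back past upright. A damped spring drives it open from any angle (about 2 N at the front edge when nearly shut): let go before the latch catches, it swings fully open in about 1 s and stays. To shut it, bring it over from behind and press its outer face down near the front edge; the latch catches at about 8 to 10 N in all.
- lid_edge (a point): Middle of the lid's free (front) edge, on its outer face: 98 mm from the hinge line along the lid, 16 mm outside it. Shut: 46 mm above the counter, at the front. Fully open: 124 mm above the counter, 33 mm behind the hinge line. Its own -x points from hinge to free edge, its z out of the outer face.
- thumb_latch (a joint): Angle of the thumb latch, rad: 0 at rest, up to 0.32 as the pad is pressed down; a spring brings it back. The hook lets go of the lid at about 0.15. Pressing the pad at its marked point takes about 2 N to start and 5 N fully down.
- latch_pad (a point): Point to press: middle of the ribbed top of the latch's steel pad, 28 wide (case y) x 31 mm long, which sticks out of the middle of the case's front, 25.5 mm above the counter, 78.5 mm in front of the case's origin. Press straight down; fully down is about 7.5 mm lower. The latch's upright hook stands 19 mm behind this point, up to 48 mm above the counter.
- plug_centre (a point): The loose brass plug on the counter, standing on its thread with its head up: thread 24 mm across (0 to 12 mm above its underside), round flange 27 mm across (12 to 16 mm), square head 12 x 12 mm on top, 25 mm high in all. This point is its centre, 12.5 mm above the underside; z up. About 40 g. The flange can be gripped from any side.
- stored_plug_centre (a point): The plug in the case, the same as the loose one and standing the same way: brass, lying loose in the far half of one compartment of the case; which compartment it is in changes from start to start. This point is its centre, 12.5 mm above its underside.
- stored_tap_centre (a point): Small service tap (straight tube with a stub handle on top) in the case, 21 x 44 x 33 mm: brass, lying loose in the far half of one compartment of the case; which compartment it is in changes from start to start. This point is its centre.
- stored_elbow_centre (a point): Right-angle elbow in the case, 37 x 37 x 26 mm: brass, lying loose in the far half of one compartment of the case; which compartment it is in changes from start to start. This point is its centre.
- grey_elbow: Bystander: grey plastic pipe elbow on the counter, 42 x 42 x 26 mm. Origin at the centre of its underside.
- tape_measure: Bystander: tape measure standing on the counter, 38 x 90 x 65 mm. Origin at the centre of its underside.
Mind the look-alikes: they are no part of the job. What is shaped like the part that bears plug_centre but orange or red is not meant.

How it is judged:
By the outcome, as a careful person would: the job done as asked, in the order asked, and still so for the second after the job is handed in, with the robot touching nothing.
It also fails if it takes over 53 s, if anything falls off the work surface, if the arm or the gripper's body presses on something with over 40 N, if the wrist force passes 120 N, or if a joint passes its speed limit or range.

## Working session

There is one attempt and no reset: what is moved stays moved. The work goes in short steps, Python scripts to look and compute and a shell command to move; the robot and the scene stay as the last step left them, time stands still between calls to the robot, and variables do not carry over. Pictures are saved under pics/ and viewed, and the job is handed in when it is done.

```bash
ls; mkdir -p pics
cat > h.py <<'E'
import numpy as np,cv2,json
from plant import env,optics,workorder
def snap(n,f=None):
    s=optics.snapshot(n)
    if f: cv2.imwrite('pics/'+f,s['img'][:,:,::-1])
    return s
def K(s):
    f=240/np.tan(np.radians(s['fov_y'])/2)
    return np.array([[f,0,s['cx']],[0,f,s['cy']],[0,0,1]]),np.array([s['k1'],0,0,0,0.])
def ray(s,uv):
    k,d=K(s);p=cv2.undistortPointsIter(np.array([[uv]],float),k,d,None,None,(3,100,1e-10))[0,0]
    T=np.array(s['cam_to_world']);return T[:3,3],T[:3,:3]@np.array([p[0],-p[1],-1])
def at(s,uv,z):
    o,d=ray(s,uv);return o+d*(z-o[2])/d[2]
def proj(s,P):
    k,d=K(s);T=np.array(s['cam_to_world']);P=np.atleast_2d(P)
    c=(P-T[:3,3])@T[:3,:3]*[1,-1,-1]
    return cv2.projectPoints(c,np.zeros(3),np.zeros(3),k,d)[0][:,0]
E
python3 - <<'E'
from h import *
for n in('scene','top'):
    s=snap(n,n+'0.png');print(n,s['fov_y'],s['cx'],s['cy'],s['k1'],np.round(s['cam_to_world'],3).tolist())
print(env.state(),env.grasp_offset)
E
```

```text
pics
scene 42.10058314711025 322.6471478485683 237.41679331424356 -0.15227558361213384 [[0.896, 0.339, -0.286, 0.25], [-0.444, 0.677, -0.587, -0.649], [-0.005, 0.653, 0.757, 0.88], [0.0, 0.0, 0.0, 1.0]]
top 50.41619996724444 310.32517817466197 243.51698727342077 -0.13522363045871316 [[0.018, 0.977, -0.213, 0.385], [-1.0, 0.018, -0.002, -0.018], [0.002, 0.213, 0.977, 1.016], [0.0, 0.0, 0.0, 1.0]]
{'clock': 0.1, 'qpos': array([ 1.42612689e+00,  3.59303416e-01,  1.11462157e-02, -2.67104497e-04,
       -1.22406770e+00, -2.88112092e-01]), 'joint_vel': array([ 0.00092795, -0.00017547,  0.0008031 ,  0.00053472, -0.0001267 ,
       -0.00075147]), 'joint_efforts': array([-2.89921627e-03, -5.84762335e+01,  2.94109243e+01,  6.95434928e+00,
       -3.11610325e-03,  2.12805730e-06]), 'tcp_pos': array([0.28294547, 0.61237676, 0.23047063]), 'tool_rot': array([ 0.38135695, -0.59538582,  0.59603321, -0.38056144]), 'ft_force': array([-0.11170855, -0.09700331, -0.3344535 ]), 'wrist_torque': array([-0.03468301,  0.03767397,  0.03507694]), 'width': 1.001067381562533} 0.0187
```

View pics/scene0.png

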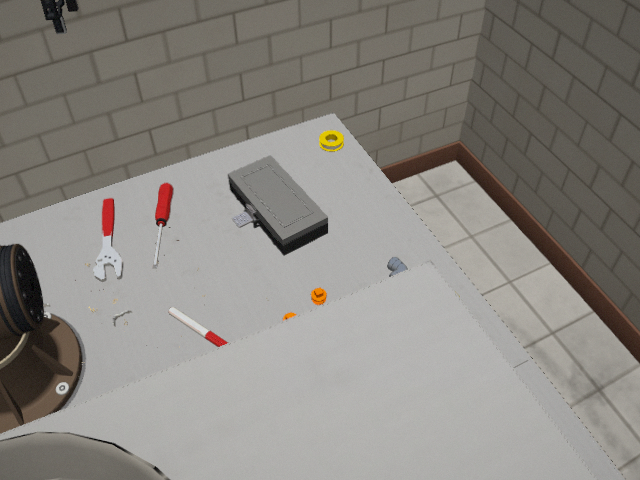

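View pics/top0.png

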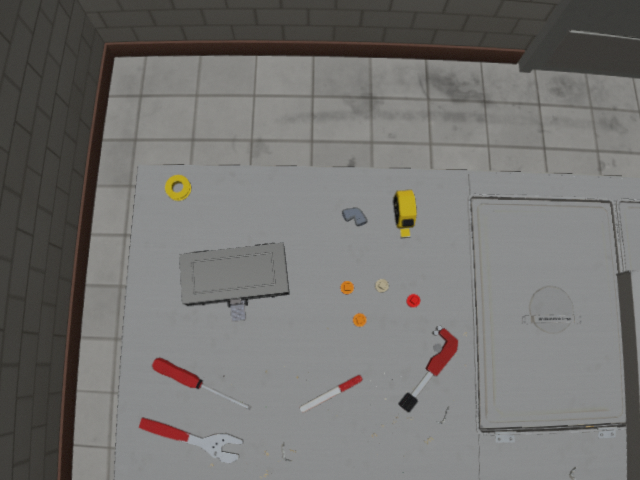

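Run:
```python
from h import *
s=snap('top');im=s['img'][:,:,::-1]
a=cv2.resize(im[260:345,320:440],None,fx=5,fy=5,interpolation=cv2.INTER_CUBIC)
cv2.imwrite('pics/c1.png',a)
b=cv2.resize(im[230:330,165:305],None,fx=5,fy=5,interpolation=cv2.INTER_CUBIC)
cv2.imwrite('pics/c2.png',b)
for n,uv,z in [('plug',(382,285),.02),('or1',(347,288),.02),('or2',(359,320),.02),('red',(413,300),.02),('grey',(355,215),.02),('tape',(405,210),.065),('padtop',(238,311),.0255),
  ('lidFL',(180.5,303),.046),('BL',(180,254),.046),('BR',(284,243),.046),('FR',(289,292),.046),('panelL',(470,197),0),('panelLb',(480,430),0),('counter edge',(300,168),0)]:
    print(n,np.round(at(s,uv,z),4))
```

```text
plug [ 0.5202 -0.1583  0.02  ]
or1 [ 0.5131 -0.0892  0.02  ]
or2 [ 0.4508 -0.1129  0.02  ]
red [ 0.4913 -0.2195  0.02  ]
grey [ 0.6621 -0.1049  0.02  ]
tape [ 0.6617 -0.1987  0.065 ]
padtop [0.4633 0.1225 0.0255]
lidFL [0.4741 0.2313 0.046 ]
BL [0.5698 0.2388 0.046 ]
BR [0.5956 0.0358 0.046 ]
FR [0.5    0.0235 0.046 ]
panelL [ 0.7125 -0.351   0.    ]
panelLb [ 0.2389 -0.3539  0.    ]
counter edge [0.7685 0.0094 0.    ]
```

```bash
sleep 1; echo
```

```text
(no output)
```

View pics/c1.png

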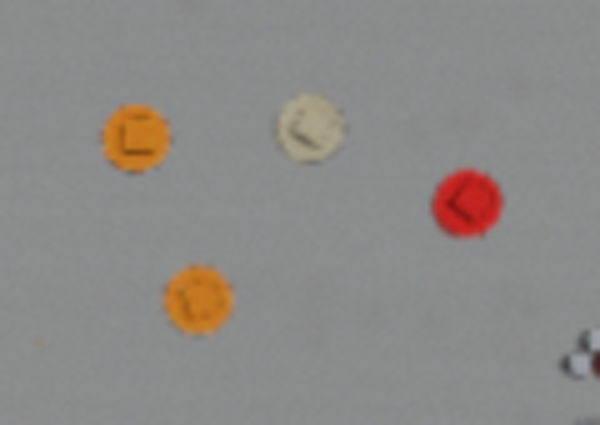

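View pics/c2.png

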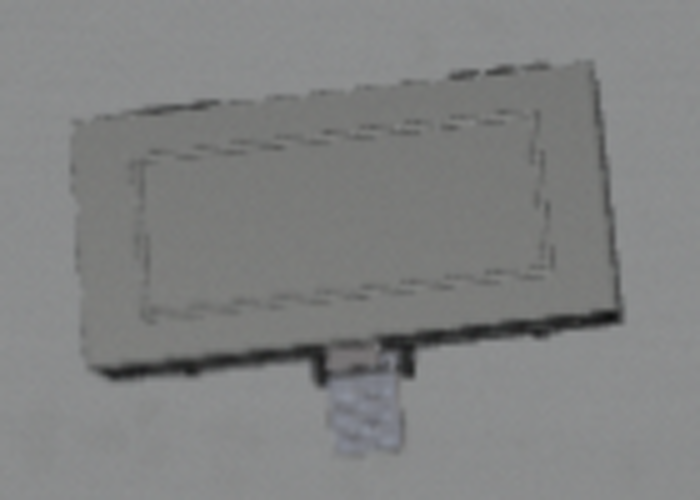

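```bash
cat > fit.py <<'E'
from h import *
from scipy.optimize import least_squares
s=snap('top');sc=snap('scene')
c=lambda x,y:((x+.5)/5-.5+165,(y+.5)/5-.5+230)
obs=np.array([c(92,366),c(73,121),c(592,63),c(622,314)])
L=np.array([[-49,103],[49,103],[49,-103],[-49,-103]])/1000
def W(p,q,z):
    R=np.array([[np.cos(p[2]),-np.sin(p[2])],[np.sin(p[2]),np.cos(p[2])]])
    return np.c_[np.atleast_2d(q)@R.T+p[:2],np.full(len(np.atleast_2d(q)),z)]
r=least_squares(lambda p:(proj(s,W(p,L,.046))-obs).ravel(),[.53,.13,.1])
print(r.x,np.degrees(r.x[2]),r.fun.round(1)); p=r.x
print('pad top',proj(s,W(p,[-.0785,0],.0255)),W(p,[-.0785,0],.0255))
print('scene lid corners',proj(sc,W(p,L,.046)).round(1).tolist(),'pad',proj(sc,W(p,[-.0785,0],.0255)))
# plug from color
im=s['img'].astype(int);m=((im[...,0]-im[...,2])>20)
n,l,st,ce=cv2.connectedComponentsWithStats(m[275:297,370:395].astype(np.uint8))
print(st,ce+[370,275])
u=ce[1]+[370,275]
print('plug flange z.016',at(s,u,.016))
# occluder
for a,b in [((430,262),(470,170)),((0,440),(480,480))]:
    o1,d1=ray(sc,a);o2,d2=ray(s,b)
    A=np.c_[d1,-d2];t=np.linalg.lstsq(A,o2-o1,rcond=None)[0];print('occ',o1+d1*t[0],o2+d2*t[1])
for a in [(430,262),(215,352),(0,440)]:
  for z in (.0,.2,.4): print(a,z,at(sc,a,z).round(3))
E
python3 fit.py
python3 - <<'E'
from h import *
s=snap('scene');im=s['img'][:,:,::-1]
cv2.imwrite('pics/c3.png',cv2.resize(im[140:270,215:345],None,fx=4.5,fy=4.5,interpolation=cv2.INTER_CUBIC))
s=snap('top');im=s['img'][:,:,::-1]
cv2.imwrite('pics/c4.png',cv2.resize(im[150:480,420:640],None,fx=1.8,fy=1.8,interpolation=cv2.INTER_CUBIC))
E
```

```text
[0.53530559 0.13202784 0.12993279] 7.4446007660695015 [-0.7  0.6 -0.  -0.2  0.8 -0.  -0.  -0.4]
pad top [[238.17954919 314.00207409]] [[0.4574673  0.12185679 0.0255    ]]
scene lid corners [[228.1, 173.7], [271.2, 154.7], [328.9, 217.3], [282.9, 240.2]] pad [[241.27390722 219.31017054]]
[[  0   0  25  22 421]
 [  6   4  12  13 129]] [[382.15914489 285.6128266 ]
 [381.48062016 285.13178295]]
plug flange z.016 [ 0.52043303 -0.15785462  0.016     ]
occ [ 0.60023171 -0.25322974  0.23885826] [ 0.67011357 -0.26523752  0.26957693]
occ [ 0.05186503 -0.28714512  0.2863638 ] [ 0.20105309 -0.2719462   0.24580515]
(430, 262) 0.0 [ 0.731 -0.106  0.   ]
(430, 262) 0.2 [ 0.621 -0.229  0.2  ]
(430, 262) 0.4 [ 0.512 -0.353  0.4  ]
(215, 352) 0.0 [ 0.317 -0.108  0.   ]
(215, 352) 0.2 [ 0.302 -0.231  0.2  ]
(215, 352) 0.4 [ 0.287 -0.354  0.4  ]
(0, 440) 0.0 [-0.044 -0.113  0.   ]
(0, 440) 0.2 [ 0.023 -0.235  0.2  ]
(0, 440) 0.4 [ 0.09  -0.356  0.4  ]
```

```bash
sleep 2; ls pics
```

```text
c1.png
c2.png
c3.png
c4.png
scene0.png
top0.png
```

View pics/c3.png

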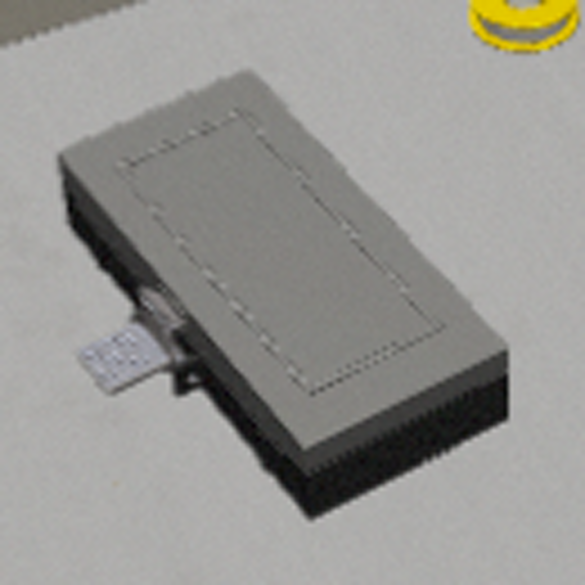

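View pics/c4.png

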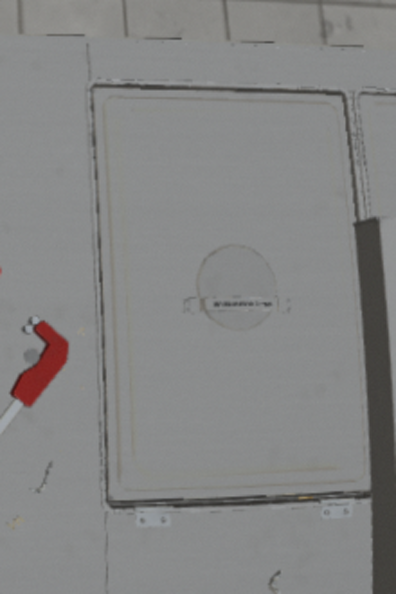

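```bash
cat >> h.py <<'E'
from scipy.spatial.transform import Rotation as Ro
CP=np.array([.5353,.1320,.1299])
def cw(x,y,z=0):
    c,s=np.cos(CP[2]),np.sin(CP[2]);return np.array([CP[0]+c*x-s*y,CP[1]+s*x+c*y,z])
def plan(target,yaw=None):
    """shift in units (50cm) in tool axes AFTER turn; turn about tool y to get tool x at world yaw(mod pi)"""
    st=env.state();R=Ro.from_quat(st['tool_rot']).as_matrix()
    t=0
    if yaw is not None:
        y0=np.arctan2(R[1,0],R[0,0]);dy=(yaw-y0+np.pi/2)%np.pi-np.pi/2
        t=dy*np.sign(R[2,1]) # rotation about tool y=down is negative world yaw
        R2=R@Ro.from_rotvec([0,t,0]).as_matrix()
    else: R2=R
    d=np.array(target)-st['tcp_pos']
    print('tcp',st['tcp_pos'].round(4),'d',d.round(4),'shift tool(units) old axes',(R.T@d/.5).round(4),'new axes',(R2.T@d/.5).round(4),'turn rad',round(t,4),'units',round(t/2,4))
    print('clock',round(st['clock'],2),'F',st['ft_force'].round(1),'w',round(st['width'],3))
E
python3 - <<'E'
from h import *
st=env.state();R=Ro.from_quat(st['tool_rot']).as_matrix();print(R.round(3))
s=snap('top');sc=snap('scene')
for z in(.3,.4,.45,.5):
    print(z,proj(s,[at(sc,(430,262),z),at(sc,(215,352),z)]).round(0).tolist())
plan(cw(-.081,0,.11),CP[2]+np.pi/2)
E
```

```text
[[-0.419 -0.     0.908]
 [-0.908 -0.    -0.419]
 [ 0.    -1.     0.   ]]
0.3 [[497.0, 229.0], [506.0, 420.0]]
0.4 [[572.0, 253.0], [584.0, 434.0]]
0.45 [[618.0, 268.0], [629.0, 442.0]]
0.5 [[669.0, 285.0], [679.0, 449.0]]
tcp [0.2831 0.6127 0.2312] d [ 0.1719 -0.4912 -0.1212] shift tool(units) old axes [0.7476 0.2426 0.7241] new axes [1.0186 0.2426 0.2136] turn rad -0.5627 units -0.2814
clock 0.45 F [ 0.2 -0.3 -0.2] w 1.005
```

```bash
python3 -m creep '[[[0,0.02,0],-0.0704],[[0,0.02,0],-0.0704],[[0,0.02,0],-0.0704],[[0,0.02,0],-0.0702],[[0.09,0,0.019],0],[[0.09,0,0.019],0],[[0.09,0,0.019],0],[[0.09,0,0.019],0],[[0.09,0,0.019],0]]' 0 40; python3 -c "
from h import *
plan(cw(-.081,0,.06),CP[2]+np.pi/2)"
```

```text
clock: 1.35
tcp_pos: [0.3597, 0.3941, 0.1915]
tool_rot: [-0.531, 0.466, -0.466, 0.532]
ft_force: [1.0, -0.1, -0.6]
width: 0.001
tcp [0.3597 0.3941 0.1915] d [ 0.0953 -0.2726 -0.1315] shift tool(units) old axes [0.5654 0.2628 0.118 ] new axes [0.5653 0.2628 0.1183] turn rad 0.0005 units 0.0002
clock 1.35 F [ 1.  -0.1 -0.6] w 0.001
```

```bash
python3 -m creep '[[[0.08,0.03,0.017],0],[[0.08,0.03,0.017],0],[[0.08,0.03,0.017],0],[[0.08,0.03,0.017],0],[[0.08,0.03,0.017],0],[[0.08,0.03,0.017],0],[[0.085,0.03,0.016],0],[[0,0,0],0],[[0,0,0],0]]'; python3 -c "
from h import *
plan(cw(-.081,0,.03),CP[2]+np.pi/2)
s=snap('top');cv2.imwrite('pics/t1.png',cv2.resize(s['img'][220:360,150:330,::-1],None,fx=4,fy=4,interpolation=cv2.INTER_CUBIC))
s=snap('scene');cv2.imwrite('pics/s1.png',cv2.resize(s['img'][120:270,190:350,::-1],None,fx=4,fy=4,interpolation=cv2.INTER_CUBIC))"
```

```text
clock: 2.25
tcp_pos: [0.4547, 0.1222, 0.0862]
tool_rot: [0.531, -0.467, 0.467, -0.531]
ft_force: [-0.6, 1.5, 0.1]
width: -0.002
tcp [0.4547 0.1222 0.0862] d [ 0.0003 -0.0007 -0.0562] shift tool(units) old axes [0.0015 0.1123 0.0004] new axes [0.0015 0.1123 0.0004] turn rad -0.0025 units -0.0012
clock 2.25 F [-0.6  1.5  0.1] w -0.002
```

```bash
sleep 3
```

```text
(no output)
```

View pics/s1.png

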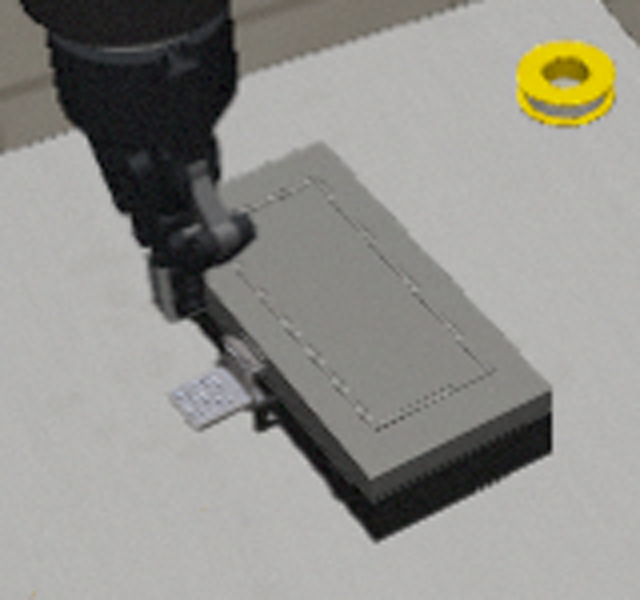

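View pics/t1.png

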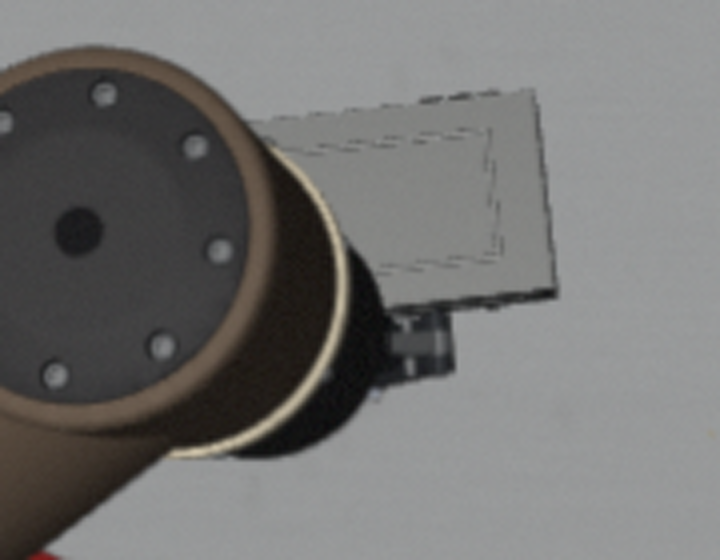

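```bash
python3 -c "
from h import *
s=snap('scene');print(proj(s,[env.state()['tcp_pos']]))"
python3 -m creep '[[[0.0015,0.045,0],0],[[0,0.045,0],0],[[0,0.024,0],0],[[0,0.01,0],0],[[0,0.008,0],0],[[0,0.005,0],0],[[0,0,0],0]]'; python3 -c "
from h import *
plan(cw(-.081,0,.03),CP[2]+np.pi/2)
s=snap('top','t2.png');s=snap('scene','s2.png')"
```

```text
[[235.9016379  195.80299996]]
clock: 3.1
tcp_pos: [0.4533, 0.1229, 0.0186]
tool_rot: [0.532, -0.466, 0.466, -0.531]
ft_force: [-9.8, 2.4, 11.8]
width: 0.001
tcp [0.4533 0.1229 0.0186] d [ 0.0017 -0.0014  0.0114] shift tool(units) old axes [ 0.0032 -0.0229  0.0029] new axes [ 0.0032 -0.0229  0.0029] turn rad 0.0011 units 0.0006
clock 3.1 F [-9.8  2.4 11.8] w 0.001
```

```bash
sleep 3
```

```text
(no output)
```

View pics/s2.png

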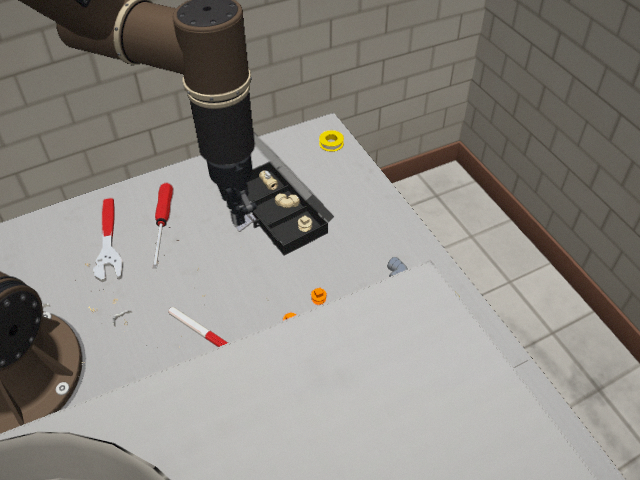

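```bash
python3 -m creep '[[[0,-0.03,-0.002],0],[[0,-0.08,-0.01],0],[[0,-0.08,-0.01],0]]' 50; python3 -c "
from h import *
plan([.5204,-.1579,.07],CP[2]+np.pi/2)"
```

```text
clock: 3.5
tcp_pos: [0.4434, 0.1216, 0.1143]
tool_rot: [0.532, -0.466, 0.466, -0.532]
ft_force: [1.2, -0.2, -0.8]
width: 0.497
tcp [0.4434 0.1216 0.1143] d [ 0.077  -0.2795 -0.0443] shift tool(units) old axes [0.5744 0.0889 0.0794] new axes [0.5742 0.0889 0.0802] turn rad 0.0014 units 0.0007
clock 3.5 F [ 1.2 -0.2 -0.8] w 0.497
```

```bash
python3 -m creep '[[[0.082,0,0.0114],0],[[0.082,0,0.0114],0],[[0.082,0,0.0114],0],[[0.082,0.015,0.0114],0],[[0.082,0.02,0.0114],0],[[0.082,0.02,0.0114],0],[[0.0822,0.03,0.0114],0],[[0,0,0],0],[[0,0,0],0]]'; python3 -c "
from h import *
plan([.5204,-.1579,.006],CP[2]+np.pi/2)
s=snap('top');cv2.imwrite('pics/t3.png',cv2.resize(s['img'][230:350,150:450,::-1],None,fx=2.6,fy=2.6,interpolation=cv2.INTER_CUBIC))
cv2.imwrite('pics/t3b.png',cv2.resize(s['img'][200:330,170:310,::-1],None,fx=4,fy=4,interpolation=cv2.INTER_CUBIC))
s=snap('scene');cv2.imwrite('pics/s3.png',cv2.resize(s['img'][120:270,210:370,::-1],None,fx=4,fy=4,interpolation=cv2.INTER_CUBIC))"
```

```text
clock: 4.4
tcp_pos: [0.5207, -0.1588, 0.0704]
tool_rot: [0.531, -0.467, 0.467, -0.531]
ft_force: [0.3, 0.6, 0.4]
width: 0.499
tcp [ 0.5207 -0.1588  0.0704] d [-0.0003  0.0009 -0.0644] shift tool(units) old axes [-0.0019  0.1287 -0.0004] new axes [-0.0019  0.1287 -0.0004] turn rad -0.0014 units -0.0007
clock 4.4 F [0.3 0.6 0.4] w 0.499
```

```bash
sleep 3
```

```text
(no output)
```

View pics/t3.png

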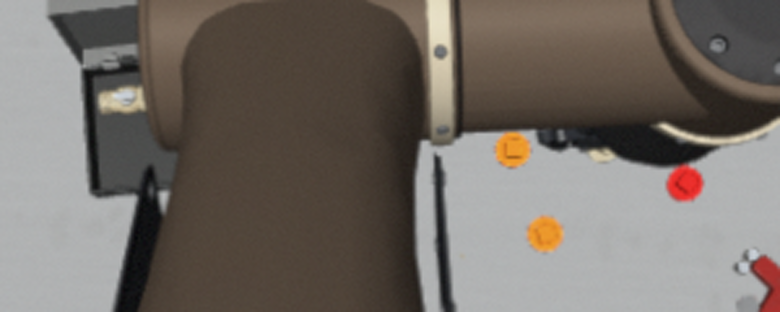

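View pics/t3b.png

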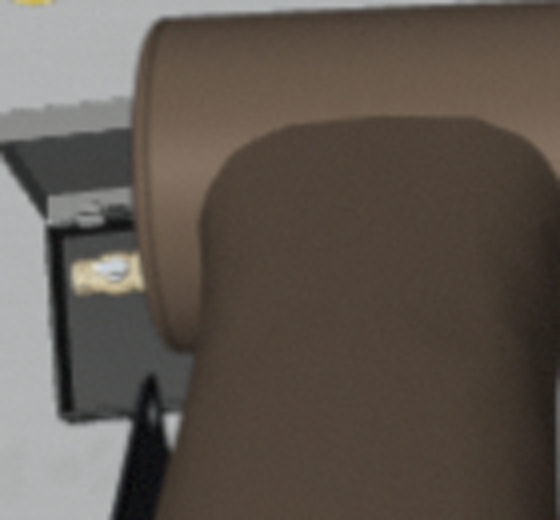

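View pics/s3.png

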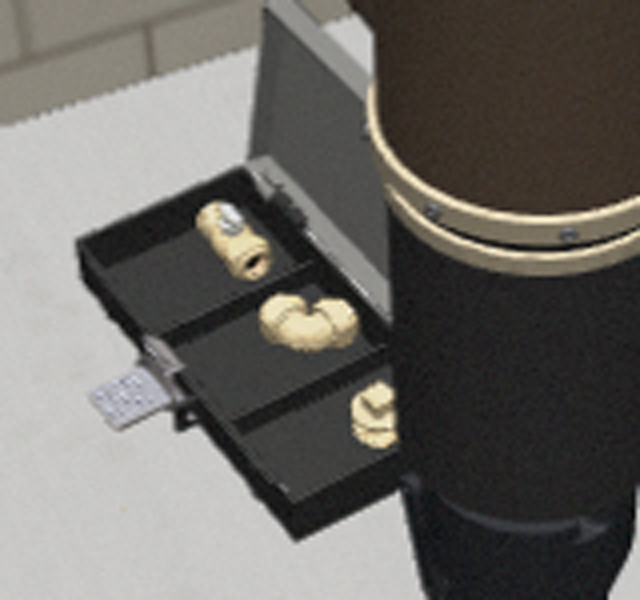

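```bash
python3 -m creep '[[[-0.0018,0.04,0],0],[[0,0.04,0],0],[[0,0.03,0],0],[[0,0.0165,0],0],[[0,0,0],0],[[0,0,0],0]]'; python3 -c "
from h import *
plan([.5204,-.1579,.007],CP[2]+np.pi/2)"; python3 -m creep '[[[0,0,0],0],[[0,0,0],0],[[0,0,0],0],[[0,0,0],0],[[0,0,0],0]]' 0 40
```

```text
clock: 5.1
tcp_pos: [0.521, -0.1568, 0.0079]
tool_rot: [-0.532, 0.466, -0.466, 0.532]
ft_force: [-0.3, 0.5, 1.2]
width: 0.501
tcp [ 0.521  -0.1568  0.0079] d [-0.0006 -0.0011 -0.0009] shift tool(units) old axes [ 0.002   0.0018 -0.0014] new axes [ 0.002   0.0018 -0.0014] turn rad 0.0014 units 0.0007
clock 5.1 F [-0.3  0.5  1.2] w 0.501
clock: 5.6
tcp_pos: [0.5212, -0.1572, 0.0083]
tool_rot: [-0.531, 0.466, -0.467, 0.532]
ft_force: [-0.4, 3.0, 5.0]
width: 0.278
```

```bash
python3 -m creep '[[[0,-0.02,0],0],[[0,-0.06,0],0],[[0,-0.08,0],0],[[0,-0.05,0],0],[[0,0,0],0]]'; python3 -c "
from h import *
plan(cw(-.024,-.0677,.115),CP[2]+np.pi/2)"
```

```text
clock: 6.1
tcp_pos: [0.523, -0.1577, 0.1171]
tool_rot: [-0.53, 0.464, -0.469, 0.533]
ft_force: [0.1, 0.6, -0.5]
width: 0.277
tcp [ 0.523  -0.1577  0.1171] d [-0.0027  0.2195 -0.0021] shift tool(units) old axes [-0.436   0.004   0.0518] new axes [-0.436   0.004   0.0515] turn rad 0.0006 units 0.0003
clock 6.1 F [ 0.1  0.6 -0.5] w 0.277
```

```bash
python3 -m creep '[[[-0.07,0,0.0086],0],[[-0.08,0,0.0086],0],[[-0.08,0,0.0086],0],[[-0.08,0,0.0086],0],[[-0.08,0,0.0086],0],[[-0.046,0,0.0086],0],[[0,0,0],0],[[0,0,0],0]]'; python3 -c "
from h import *
plan(cw(-.024,-.0677,.115),CP[2]+np.pi/2)
s=snap('top');cv2.imwrite('pics/t4.png',cv2.resize(s['img'][200:350,200:440,::-1],None,fx=3.3,fy=3.3,interpolation=cv2.INTER_CUBIC))
s=snap('scene');print(proj(s,[env.state()['tcp_pos']]));cv2.imwrite('pics/s4.png',cv2.resize(s['img'][140:260,230:350,::-1],None,fx=5,fy=5,interpolation=cv2.INTER_CUBIC))"
```

```text
clock: 6.9
tcp_pos: [0.5174, 0.0625, 0.1121]
tool_rot: [0.532, -0.466, 0.466, -0.532]
ft_force: [-0.0, 0.0, -0.9]
width: 0.279
tcp [0.5174 0.0625 0.1121] d [ 0.0029 -0.0007  0.0029] shift tool(units) old axes [ 0.0022 -0.0058  0.0056] new axes [ 0.0021 -0.0058  0.0056] turn rad 0.0014 units 0.0007
clock 6.9 F [-0.   0.  -0.9] w 0.279
[[281.14979926 197.05553624]]
```

```bash
sleep 3
```

```text
(no output)
```

View pics/s4.png

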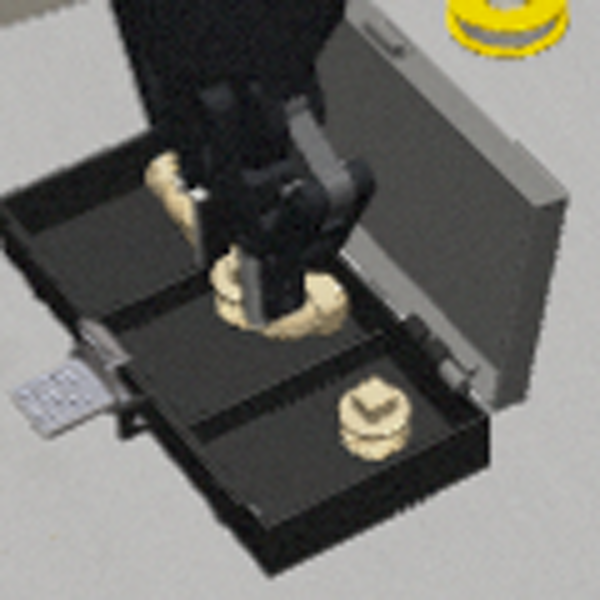

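View pics/t4.png

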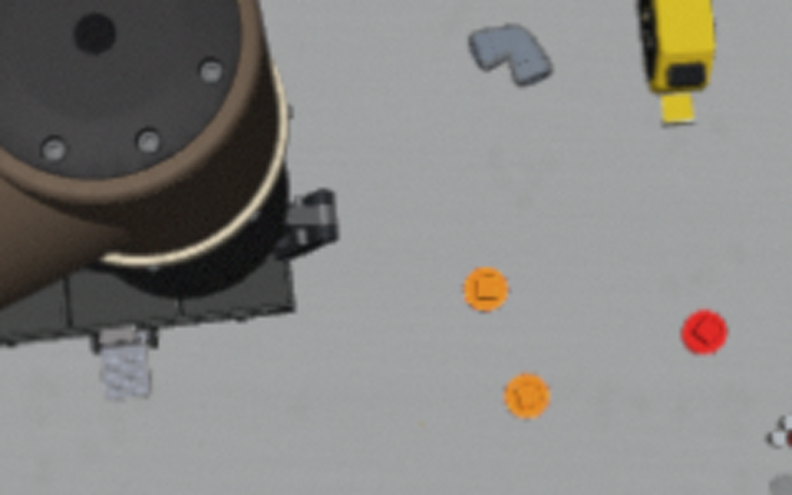

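```bash
python3 -c "
from h import *
s=snap('scene');im=cv2.resize(s['img'][140:260,230:350,::-1],None,fx=5,fy=5,interpolation=cv2.INTER_CUBIC)
def dr(P,c):
    q=((proj(s,P)-[230,140]+.5)*5-.5).round().astype(int);cv2.polylines(im,[q.reshape(-1,1,2)],True,c,1)
dr([cw(x,y,.03) for x,y in [(-.049,-.103),(.049,-.103),(.049,.103),(-.049,.103)]],(0,255,0))
dr([cw(x,y,.004) for x,y in [(-.046,-.1),(.046,-.1),(.046,-.0353),(-.046,-.0353)]],(0,0,255))
dr([cw(x,y,.018) for x,y in [(-.046,-.0353),(.046,-.0353),(.046,-.0323),(-.046,-.0323)]],(255,255,0))
dr([cw(-.024+.0135*np.cos(a),-.0677+.0135*np.sin(a),.02) for a in np.arange(0,6.28,.3)],(255,0,255))
cv2.imwrite('pics/s5.png',im)"
```

```text
(no output)
```

View pics/s5.png

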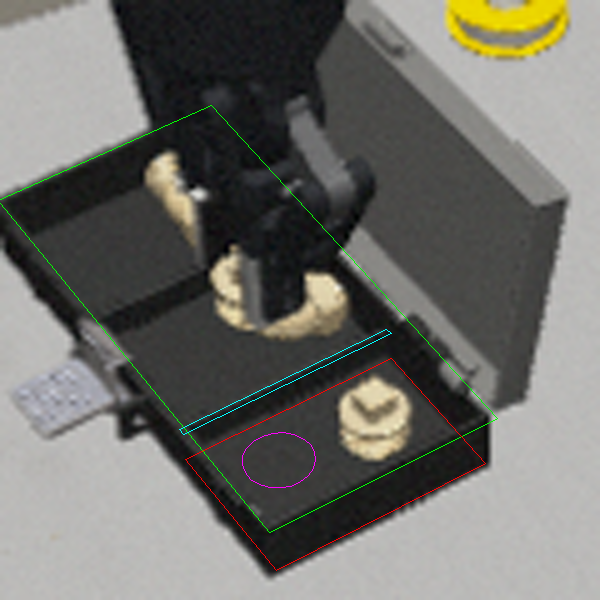

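```bash
python3 -m creep '[[[0.002,0.03,0.005],0],[[0,0.06,0],0],[[0,0.05,0],0],[[0,0.03,0],0],[[0,0.012,0],0],[[0,0,0],0],[[0,0,0],0]]'; python3 -c "
from h import *
plan(cw(-.024,-.0677,.0123),CP[2]+np.pi/2)
s=snap('scene');print(proj(s,[env.state()['tcp_pos']]));cv2.imwrite('pics/s6.png',cv2.resize(s['img'][140:260,230:350,::-1],None,fx=5,fy=5,interpolation=cv2.INTER_CUBIC))"
```

```text
clock: 7.75
tcp_pos: [0.5208, 0.0612, 0.0217]
tool_rot: [-0.531, 0.466, -0.467, 0.532]
ft_force: [0.3, -0.1, -0.2]
width: 0.277
tcp [0.5208 0.0612 0.0217] d [-0.0006  0.0006 -0.0094] shift tool(units) old axes [-0.0013  0.0189 -0.001 ] new axes [-0.0013  0.0189 -0.001 ] turn rad -0.0003 units -0.0002
clock 7.75 F [ 0.3 -0.1 -0.2] w 0.277
[[285.66641459 230.84876878]]
```

View pics/s6.png

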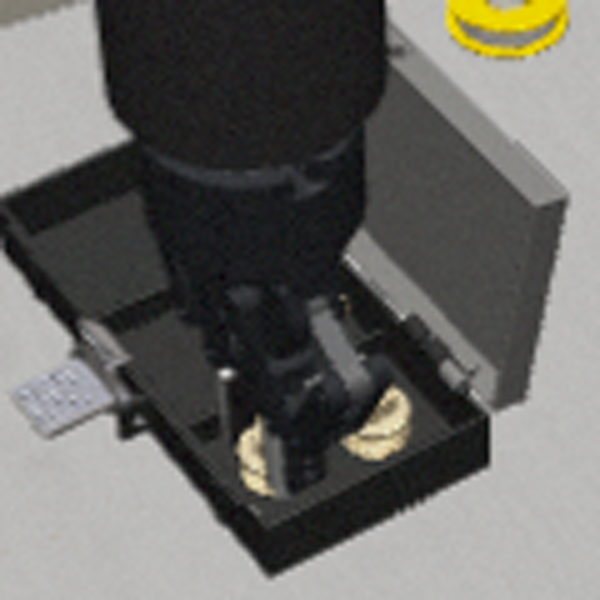

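```bash
python3 -m creep '[[[-0.001,0.006,0],0],[[0,0.006,0],0],[[0,0.003,0],0],[[0,0,0],0],[[0,0,0],0]]'
```

```text
clock: 8.3
tcp_pos: [0.5202, 0.0619, 0.0135]
tool_rot: [0.531, -0.466, 0.466, -0.531]
ft_force: [-0.6, -0.7, -0.7]
width: 0.275
```

```bash
python3 -m creep '[[[0,0.002,0],0],[[0,0.002,0],0],[[0,0,0],0],[[0,0,0],0]]'; python3 -m creep '[[[0,0.0015,0],0],[[0,0,0],0],[[0,0,0],0]]'
```

```text
clock: 8.7
tcp_pos: [0.5204, 0.062, 0.0122]
tool_rot: [-0.531, 0.466, -0.467, 0.532]
ft_force: [-2.9, -0.5, 8.6]
width: 0.277
clock: 9.0
tcp_pos: [0.5205, 0.062, 0.0121]
tool_rot: [-0.531, 0.466, -0.467, 0.532]
ft_force: [-5.3, -0.1, 16.2]
width: 0.276
```

```bash
python3 -m creep '[[[0,-0.0025,0],0],[[0,0,0],0]]'; python3 -m creep '[[[0,0,0],0],[[0,0,0],0],[[0,0,0],0]]' 36; python3 -m creep '[[[0,-0.015,0],0],[[0,-0.03,0],0],[[0,-0.06,0],0],[[0,-0.08,0],0],[[0,-0.08,0],0],[[0,0,0],0]]'; python3 -c "
from h import *
plan(cw(.125,-.0,.17),CP[2]+np.pi/2)
s=snap('scene');cv2.imwrite('pics/s7.png',cv2.resize(s['img'][140:260,230:350,::-1],None,fx=5,fy=5,interpolation=cv2.INTER_CUBIC))"
```

```text
clock: 9.2
tcp_pos: [0.5204, 0.062, 0.0123]
tool_rot: [-0.531, 0.466, -0.467, 0.532]
ft_force: [-0.9, -0.3, 4.3]
width: 0.28
clock: 9.5
tcp_pos: [0.5201, 0.0618, 0.0118]
tool_rot: [0.532, -0.467, 0.466, -0.531]
ft_force: [-0.4, 1.0, 0.7]
width: 0.363
clock: 10.1
tcp_pos: [0.5235, 0.063, 0.1507]
tool_rot: [-0.529, 0.464, -0.468, 0.535]
ft_force: [0.1, -0.2, 0.2]
width: 0.358
tcp [0.5235 0.063  0.1507] d [0.1358 0.0852 0.0193] shift tool(units) old axes [-0.1336 -0.0355  0.2919] new axes [-0.1339 -0.0355  0.2917] turn rad 0.0012 units 0.0006
clock 10.1 F [ 0.1 -0.2  0.2] w 0.358
```

View pics/s7.png

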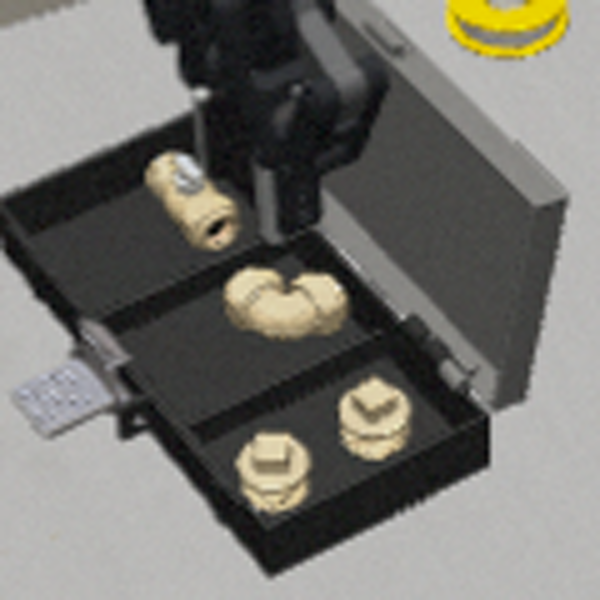

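```bash
python3 -m creep '[[[0,-0.036,0],0],[[-0.034,0,0.073],0],[[-0.034,0,0.073],0],[[-0.034,0,0.073],0],[[-0.032,0,0.073],0],[[0,0,0],0],[[0,0,0],0]]' 0; python3 -c "
from h import *
plan(cw(.115,-.0,.097),CP[2]+np.pi/2)
s=snap('scene');cv2.imwrite('pics/s8.png',cv2.resize(s['img'][90:240,220:380,::-1],None,fx=4,fy=4,interpolation=cv2.INTER_CUBIC))"
```

```text
clock: 10.85
tcp_pos: [0.6558, 0.1473, 0.1603]
tool_rot: [0.533, -0.467, 0.466, -0.53]
ft_force: [-0.8, -1.3, -0.3]
width: 0.0
tcp [0.6558 0.1473 0.1603] d [-0.0065 -0.0004 -0.0633] shift tool(units) old axes [-0.0011  0.1267 -0.0126] new axes [-0.0011  0.1267 -0.0126] turn rad 0.0001 units 0.0001
clock 10.85 F [-0.8 -1.3 -0.3] w 0.0
```

View pics/s8.png

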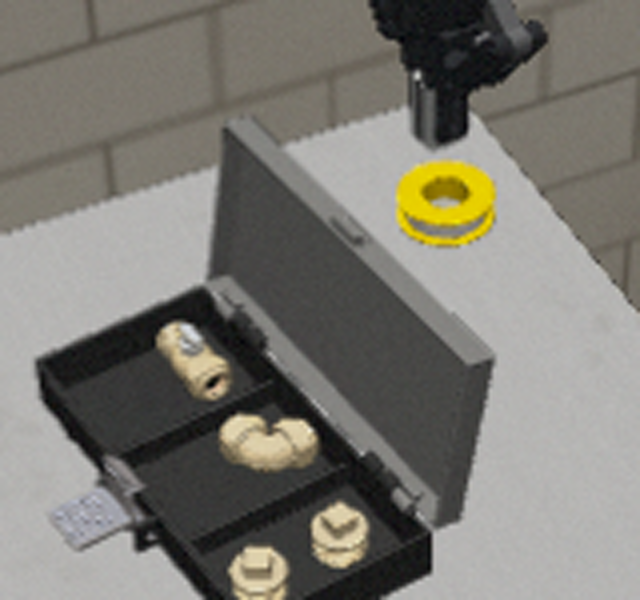

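```bash
python3 -m creep '[[[0,0.04,0],0],[[0,0.05,0],0],[[0,0.036,0],0],[[0,0,0],0],[[0,-0.007,-0.03],0],[[0,-0.007,-0.03],0],[[0,0,0],0]]'; python3 -c "
from h import *
plan(cw(.062,-.0,.112),CP[2]+np.pi/2)"
```

```text
clock: 11.6
tcp_pos: [0.6258, 0.1431, 0.1088]
tool_rot: [-0.531, 0.466, -0.467, 0.532]
ft_force: [1.4, -0.2, 0.0]
width: -0.001
tcp [0.6258 0.1431 0.1088] d [-0.0291 -0.0031  0.0032] shift tool(units) old axes [-0.0015 -0.0066 -0.0584] new axes [-0.0014 -0.0066 -0.0584] turn rad 0.0004 units 0.0002
clock 11.6 F [ 1.4 -0.2  0. ] w -0.001
```

```bash
python3 -m creep '[[[0,-0.002,-0.02],0],[[0,-0.002,-0.02],0],[[0,-0.002,-0.018],0],[[0,0.002,-0.024],0],[[0,0.004,-0.024],0],[[0,0.01,-0.022],0],[[0,0.012,-0.022],0],[[0,0,0],0]]'; python3 -c "
from h import *
plan(cw(-.003,-.0,.082),CP[2]+np.pi/2)
s=snap('scene');cv2.imwrite('pics/s9.png',cv2.resize(s['img'][90:260,220:380,::-1],None,fx=3.5,fy=3.5,interpolation=cv2.INTER_CUBIC))"
```

```text
clock: 12.4
tcp_pos: [0.5496, 0.133, 0.0944]
tool_rot: [0.532, -0.467, 0.466, -0.531]
ft_force: [0.7, -0.2, 2.5]
width: -0.001
tcp [0.5496 0.133  0.0944] d [-0.0173 -0.0014 -0.0124] shift tool(units) old axes [-0.0017  0.025  -0.0346] new axes [-0.0017  0.025  -0.0346] turn rad 0.0001 units 0.0001
clock 12.4 F [ 0.7 -0.2  2.5] w -0.001
```

View pics/s9.png

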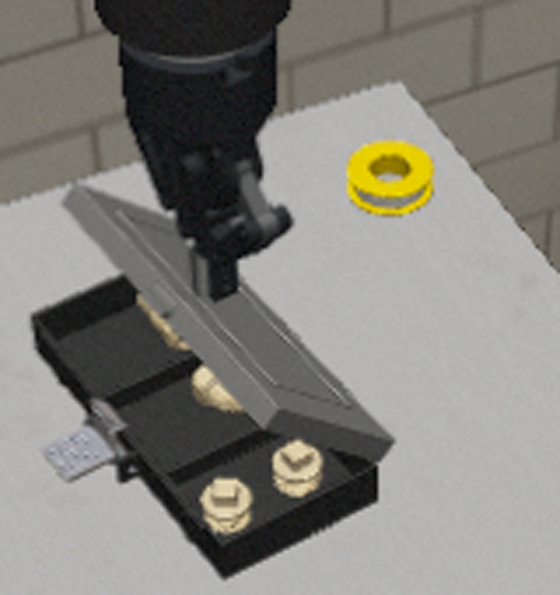

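```bash
python3 -m creep '[[[0,0.012,-0.017],0],[[0,0.013,-0.018],0],[[0,0.017,-0.014],0],[[0,0.017,-0.014],0],[[0,0.013,-0.013],0],[[0,0.013,-0.013],0],[[0,0.008,-0.01],0],[[0,0,0],0],[[0,0,0],0]]'; python3 -c "
from h import *
plan(cw(-.036,-.0,.046),CP[2]+np.pi/2)"
```

```text
clock: 13.35
tcp_pos: [0.5021, 0.1269, 0.0486]
tool_rot: [0.532, -0.467, 0.466, -0.531]
ft_force: [0.6, 0.5, 0.9]
width: 0.001
tcp [0.5021 0.1269 0.0486] d [-0.0025  0.0005 -0.0026] shift tool(units) old axes [-0.0016  0.0052 -0.0049] new axes [-0.0016  0.0052 -0.0049] turn rad -0.0001 units -0.0
clock 13.35 F [0.6 0.5 0.9] w 0.001
```

```bash
python3 -m creep '[[[0,0.004,-0.004],0],[[0,0.003,0],0],[[0,0,0],0]]';python3 -m creep '[[[0,0.002,0],0],[[0,0.002,0],0],[[0,0,0],0]]'
```

```text
clock: 13.65
tcp_pos: [0.5009, 0.1269, 0.0457]
tool_rot: [0.532, -0.467, 0.466, -0.531]
ft_force: [-0.9, 1.0, 7.6]
width: 0.0
clock: 13.95
tcp_pos: [0.5008, 0.1268, 0.0448]
tool_rot: [0.532, -0.466, 0.466, -0.531]
ft_force: [-7.2, 0.1, 22.6]
width: 0.003
```

Pressed with 22 N at z 44.8 mm: the lid should have latched. I'll retreat and look.

```bash
python3 -m creep '[[[0,-0.01,0],0],[[0,-0.03,0],0],[[0,-0.08,0],0],[[0,-0.08,0],0],[[0,-0.08,0],0],[[-0.08,0,0],0],[[-0.08,0,0],0],[[-0.08,0,0],0],[[-0.08,0,0],0],[[-0.08,0,0],0],[[0,0,0],0]]'; python3 -c "
from h import *
s=snap('scene');cv2.imwrite('pics/s10.png',cv2.resize(s['img'][120:260,200:350,::-1],None,fx=4,fy=4,interpolation=cv2.INTER_CUBIC))
L=[cw(x,y,.046) for x,y in [(-.049,.103),(.049,.103),(.049,-.103),(-.049,-.103)]];print(proj(s,L).round(1).tolist())
s=snap('top','t10.png');print(env.state()['tcp_pos'],env.state()['ft_force'])"
```

```text
clock: 15.05
tcp_pos: [0.4742, 0.3286, 0.1824]
tool_rot: [0.533, -0.466, 0.466, -0.532]
ft_force: [-0.5, -1.8, 0.0]
width: 0.001
[[228.1, 173.7], [271.2, 154.7], [328.9, 217.3], [282.9, 240.2]]
[0.47417575 0.32546953 0.18235082] [-0.23806091 -0.52850649 -0.1596538 ]
```

View pics/s10.png

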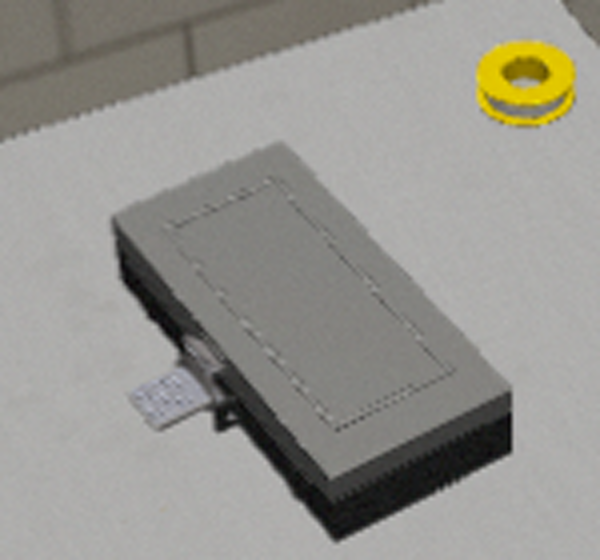

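View pics/t10.png

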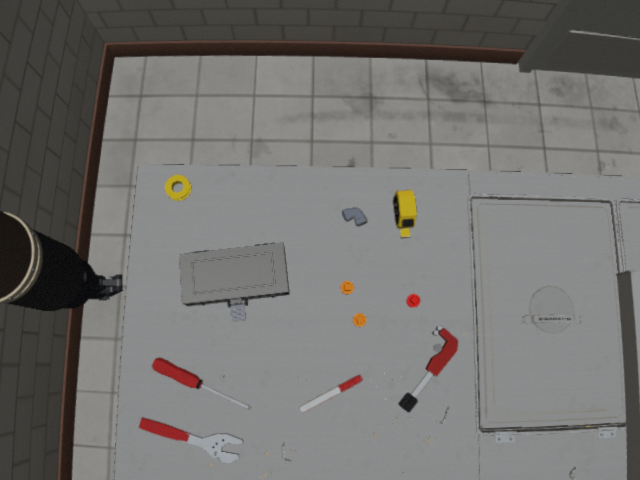

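The lid is shut and has stayed down for over 1 s with nothing touching it. Its corners match the first picture: scene front-right is about (283,240), and top is (180,254) to (289,293). The bystanders and look-alikes are at their original pixels. I'm handing in.

```bash
python3 -c "
from h import *
print(workorder.sign_off())"
```

```text
the job is handed in; nothing more can be done
None
```

The job is done and handed in at about 15 s on the robot's clock. I pressed the thumb latch so the lid sprang open. Then I picked up the loose brass plug and set it upright on the floor of the right compartment, beside the stored plug. Last, I brought the lid over from behind and pressed it shut.

**Last checks:**
- **Plug:** a picture taken after release showed it standing upright in the near half of the right compartment. The stored plug, elbow and tap were in their own compartments. The pictures cannot show the inside once the lid is shut.
- **Lid:** I pressed it at about 22 N in all. It stayed shut for over 1 s after the gripper left, and its corners match the picture from before opening.
- **Counter:** the orange and red look-alikes, grey elbow, tape measure and tools were at the same pixels as at the start.

**One reading disagreed:** when gripping the plug, the fingers read about 23.6 mm open, although the flange is 27 mm across. The plug was held firmly and stayed upright. It met the floor at the expected height.

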